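Check an air cartridge with a push-on gauge and log the reading

ROBOT

A 6-joint arm with a two-finger parallel gripper is mounted at the origin on the work surface. World frame = base frame: x ahead of the robot, y to its left, z up, the work surface at z = 0. Lengths are in m, angles in rad, forces in N, time in s.
With the tool pointing down it reaches from about 0.35 to 0.85 m from the base axis. Payload 8.1 kg.
Tool frame: the origin (TCP) lies on the mounting face of the last link; the fingertips stand 186 mm ahead of it and the grasp point (between the pads) lies 167 mm ahead of it; z points along the fingers, y is the line along which they close (so a half turn about z gives the same grasp; the last joint's range is limited). The gripper opens to 93 mm and grips with 3 to 60 N. Pads are 15 mm wide; open, the fingers measure 128 mm over their backs; the gripper's body (75 mm by 188 mm) begins 65 mm behind the grasp point.
Start: joints at [1.2, 0.13, 1.488, -0, 1.523, -0.085], TCP at [0.169, 0.576, 0.405] pointing down, gripper open.
Joint ranges: [-2.96, 2.96], [-0.89, 2.26], [0.02, 2.5], [-1.34, 4.48], [0, 2.73], [-2.66, 2.66]. Speed limits (rad/s): [2.39, 2.39, 2.79, 3.14, 3.14, 3.14].

INTERFACE

Orientations are given as a unit quaternion [x, y, z, w].
In Python, from workcell import bot gives the robot as it stands. The module is installed in compiled form; this text tells all that it offers.
- The arm moves only by the tool drive_tool, never from a script. Its argument "motion" is one flat list of numbers, 6 for each row, row after row: the shift along the tool's x, y, z in m, then the turn, a rotation vector about the tool's x, y, z in degrees. A call has 1 to 5 rows; each row is the pose to reach, as a shift and turn from the pose commanded when the call began, along the tool's axes at that moment; what a row does not reach only later rows make up. A row lasts 1/8 s, in which the tool goes at most 62.5 mm and 10.7 degrees, less where a joint would pass 70% of its speed; a pose out of reach is approached as far as the arm can. A call with a gripper value outside its range is refused whole. "grip" is the closure, from -1 (fully open) to 1 (shut), so that 0 is half open, set as the call begins (left out, the last holds). The fingers move at their own pace and stop on an object; "newtons" is the grip in N (left out, the last holds). Time passes only in rows, so rows that repeat a pose let the fingers close. It gives the time, the measured TCP pose, the force, the opening and the grip force at its end, in the units of the state.
- bot.get_obs(): the state, without advancing time (a new reading comes with each control period).
- bot.camera(name): name is "side" or "top" or "wrist"; returns the picture (420x560x3 uint8, red, green, blue); there is no depth.
- bot.camera_info(name): a dict with "mtx" (3x3 intrinsics, pixels), "rvec" (rotation vector, rad) and "tvec" (3), from world to camera coordinates, as OpenCV has them; the wrist camera has in their place "mount" (4x4, takes a point from camera to tool coordinates, whose origin is the TCP and whose axes are the flange's). Camera axes: x right, y down, z forward; pixel columns grow to the right and rows downward; lengths in m; the calibration is good to about 2 mm. The wrist camera is an equidistant fisheye: a pixel r from the principal point sees the ray r / f radians off the axis. A picture is of the moment at which its call begins: read the wrist's pose just before it. camera_info takes no time and is no camera call.
- bot.hand_in(): hands the job in; it is judged then, once.
The state is a dict: "time_s": time; "joint_pos": joint angles; "dq": joint speeds; "joint_efforts": joint torques, N m; "tool_pos": TCP position; "ee_rot": TCP orientation; "wrist_force": force on the tool from outside, world axes, zero at the start; "wrist_torque": the same for the moment, N m; "opening": opening from 0.0 (shut) to 1.0 (fully open); "grasp_force": force on a finger pad.
Only numpy, scipy, OpenCV 4.12 (cv2) and the standard library are available. Lean on these libraries where they do the work, as an engineer would, in place of code of your own. Each camera call takes 0.05 s, during which the arm holds its last target. There are 200 camera calls.

TASK

Take the gauge by its orange head and press its mouth squarely and firmly (about 15 N, never 30 N) down over the valve of the blue air cartridge, hold it there for a moment so that the pressure drives the white rod out to its reading, then stand the gauge back on the cork mat. Log the reading: slide the red pointer on the rail until its gap from the black zero block equals the length of white rod showing. Do not touch the rod, and leave the jar, tape roll and bamboo blank where they are.

Things in the scene. Friction and masses are not known exactly. Their poses are not given: they have to be found in the camera images.
- gauge: loose right-angle gauge, 0.2 kg. Upright head 36 x 36 mm, 66 mm tall, orange above, brass below; grip its two faces across own y, above mid-height. Origin: centre of the head's underside = centre of the mouth, a bore 16 mm square open downwards with a sprung plunger 10 mm up. Own z up, own x along the dark tube (18 mm diameter, axis 35 mm up) that leaves the head and ends at x = 98 mm
- gauge_foot (a point): centre of the underside of the flat foot (8 x 22 mm) under the tube's end, 90 mm along the gauge's own x from its origin and level with it, so that the gauge stands level on flat ground
- rod (a joint): how far the white rod (9 mm diameter) sticks out of the tube's end along the gauge's own x, in m = the white length between tube and red cap; 0 at the start, at most 0.0495. Pressure lifting the plunger drives it out 7 times as far; friction keeps it there when the gauge is lifted off, but half a newton along it would shift it
- rod_cap: the white rod with the red cap (14 mm diameter, 5 mm thick) on its end; origin at the inner face of the cap, on the axis of the rod
- canister: blue air cartridge, 66 mm diameter, standing in a dark round holder (fixed, 92 mm across at the foot). It fits the holder tightly and can be pushed straight down in it: it slides at 3 to 4 N and sinks by a hidden 0 to 12 mm before it bottoms; it cannot tip or be lifted out. Origin at the centre of the cartridge's underside, z up
- valve (a point): on the cartridge's upright axis, 112 mm above its origin: top of the black rubber seal (34 mm diameter) on which the mouth seats. A brass stem (10 mm diameter) rises 5 mm above it, a steel pin (6 mm) 18 mm. Hidden pressure pushes the pin up with 4 to 6 N; it yields downwards up to 16 mm and meets the plunger when the mouth is 8 mm above the seal
- seal (a joint): how far the rubber seal is squeezed down, in m: 0 free, at most 0.006; 4 N per mm on top of the pin's 4 to 6 N. The cartridge bottoms in its holder first. Tight from 1.2 mm on, so a push of 13 to 18 N in all is right; over 30 N harms the valve.
- mat: fixed cork mat 240 (own x) x 140 (own y) x 4 mm; origin at the centre of its underside. The gauge stands on it at the start, and must end with head and foot on it.
- rail: fixed wooden log rail 70 (own x) x 150 (own y) x 18 mm, ticks every 10 mm; origin at the centre of its underside. The black zero block (50 x 15 mm, top 34 mm above the table) has its face at own y = -35 mm.
- pointer (a joint): distance in m along the rail's own +y from the zero block's face to the near face of the red pointer: 0 touching the block, at most 0.065; 0.056 to 0.065 at the start. Sliding friction 2 N; stays where it is left.
- pointer_top (a point): centre of the top of the red pointer, an upright tab 24 (rail's x) x 14 (rail's y) mm that stands from 18.5 to 62.5 mm above the table; pinch it across the rail's x and slide it along the rail's y
- jar: bystander: amber jar 44 mm across, 55 mm high; origin under its centre
- tape: bystander: yellow tape roll 70 mm across, 20 mm high; origin under its centre
- blank: bystander: bamboo blank 30 x 110 x 12 mm lying flat; origin under its centre
Mind the look-alikes: they are no part of the job. Of the things that look like the rail, the smaller one is meant. Of the things that look like the gauge, take the one that is farthest to the robot's left at the start.

How it is judged:
On the way:
1. the gauge's mouth is pressed squarely and tight on the valve's seal and the rod has come out (value of joint seal above 0.0012 m and horizontal distance between gauge and valve below 0.005 m and distance between gauge and valve below 0.01 m and angle between gauge's own z axis and vertical below 0.12 rad and value of joint rod above 0.008 m), for 0.3 s.
At the end, for the whole second after the job is handed in: The gauge stands upright and at rest on the cork mat, head and foot both within its edges, its rod still out (8 mm or more); the pointer stands still with its gap from the zero block within 4 mm of the rod's white length (((value of joint rod between 0.008 and 0.01 m and value of joint pointer between 0.004 and 0.014 m) or (value of joint rod between 0.01 and 0.012 m and value of joint pointer between 0.006 and 0.016 m) or (value of joint rod between 0.012 and 0.014 m and value of joint pointer between 0.008 and 0.018 m) or (value of joint rod between 0.014 and 0.016 m and value of joint pointer between 0.01 and 0.02 m) or (value of joint rod between 0.016 and 0.018 m and value of joint pointer between 0.012 and 0.022 m) or (value of joint rod between 0.018 and 0.02 m and value of joint pointer between 0.014 and 0.024 m) or (value of joint rod between 0.02 and 0.022 m and value of joint pointer between 0.016 and 0.026 m) or (value of joint rod between 0.022 and 0.024 m and value of joint pointer between 0.018 and 0.028 m) or (value of joint rod between 0.024 and 0.026 m and value of joint pointer between 0.02 and 0.03 m) or (value of joint rod between 0.026 and 0.028 m and value of joint pointer between 0.022 and 0.032 m) or (value of joint rod between 0.028 and 0.03 m and value of joint pointer between 0.024 and 0.034 m) or (value of joint rod between 0.03 and 0.032 m and value of joint pointer between 0.026 and 0.036 m) or (value of joint rod between 0.032 and 0.034 m and value of joint pointer between 0.028 and 0.038 m) or (value of joint rod between 0.034 and 0.036 m and value of joint pointer between 0.03 and 0.04 m) or (value of joint rod between 0.036 and 0.038 m and value of joint pointer between 0.032 and 0.042 m) or (value of joint rod between 0.038 and 0.04 m and value of joint pointer between 0.034 and 0.044 m) or (value of joint rod between 0.04 and 0.042 m and value of joint pointer between 0.036 and 0.046 m) or (value of joint rod between 0.042 and 0.044 m and value of joint pointer between 0.038 and 0.048 m) or (value of joint rod between 0.044 and 0.046 m and value of joint pointer between 0.04 and 0.05 m) or (value of joint rod between 0.046 and 0.048 m and value of joint pointer between 0.042 and 0.052 m) or (value of joint rod between 0.048 and 0.05 m and value of joint pointer between 0.044 and 0.054 m)) and x of gauge in the frame of mat between -0.12 and 0.12 m and y of gauge in the frame of mat between -0.07 and 0.07 m and x of gauge_foot in the frame of mat between -0.12 and 0.12 m and y of gauge_foot in the frame of mat between -0.07 and 0.07 m and z of gauge in the frame of mat below 0.009 m and angle between gauge's own z axis and vertical below 0.1 rad and linear speed of gauge below 0.02 m/s and velocity of joint pointer below 0.005 m/s); the robot touches nothing.
It fails at once if the valve is pushed with more than 30 N (contact force between canister and anything else above 30 N).
It fails at once if the rod is touched (more than 0.4 N) (contact force between rod_cap and anything else above 0.4 N).
It fails at once if the gauge is tipped over (more than 40 degrees) (angle between gauge's own z axis and vertical above 0.7 rad).
It fails at once if the jar, tape roll or blank is moved more than 25 mm (distance of any of jar, tape, blank from where it was at the start of the episode above 0.025 m).
It also fails if it takes over 61 s, if anything falls off the work surface, if the arm or the gripper's body presses on something with over 40 N, if the wrist force passes 120 N, or if a joint passes its speed limit or range.

## Working session

There is one attempt and no reset: what is moved stays moved. The work goes in short steps, Python scripts to look and compute and a tool call to move; the robot and the scene stay as the last step left them, time stands still between calls to the robot, and variables do not carry over. Pictures are saved under pics/ and viewed, at most 10 in all, crops included, and the job is handed in when it is done.

Besides the shell and the picture viewer there is one more tool, called after "Request:" by a JSON object that holds its "fn" and its "kwargs". drive_tool: Moves the arm, as the interface text tells. Its arguments: {"type":"object","properties":{"motion":{"type":"array","items":{"type":"number"}},"grip":{"type":"number"},"newtons":{"type":"number"}},"required":["motion"]}

```bash
mkdir -p pics; cat > h.py <<'E'
import numpy as np, cv2
from workcell import bot
from scipy.spatial.transform import Rotation as R
def save(n,f):
    im=bot.camera(n); cv2.imwrite('pics/'+f,im[:,:,::-1]); return im
def ray(n,u,v):
    i=bot.camera_info(n); K=np.array(i['mtx']); Rm=cv2.Rodrigues(np.array(i['rvec'],float))[0]; t=np.array(i['tvec'],float).ravel()
    o=-Rm.T@t; d=Rm.T@np.linalg.inv(K)@np.array([u,v,1.]); return o,d/np.linalg.norm(d)
def plane(n,u,v,z):
    o,d=ray(n,u,v); return o+d*(z-o[2])/d[2]
def proj(n,P):
    i=bot.camera_info(n); return cv2.projectPoints(np.array(P,float).reshape(-1,1,3),np.array(i['rvec'],float),np.array(i['tvec'],float),np.array(i['mtx']),None)[0].reshape(-1,2)
E
python3 - <<'E'
from h import *
a=save('top','top0.png');b=save('side','side0.png')
for n in('top','side'):print(ray(n,280,210),bot.camera_info(n)['mtx'])
print(bot.camera_info('wrist'));print(bot.get_obs())
E
```

```text
(array([ 0.31477067, -0.07757484,  1.43157771]), array([ 0.19901942, -0.01491641, -0.97988202])) [[510.46629309   0.         272.89533787]
 [  0.         510.46629309 208.1178016 ]
 [  0.           0.           1.        ]]
(array([ 0.39616224, -0.94113809,  0.70829967]), array([ 0.1807407 ,  0.79798084, -0.57494293])) [[447.46997382   0.         275.48989767]
 [  0.         447.46997382 210.06443951]
 [  0.           0.           1.        ]]
{'mtx': array([[325.1922621 ,   0.        , 274.7271881 ],
       [  0.        , 325.1922621 , 208.20784597],
       [  0.        ,   0.        ,   1.        ]]), 'mount': array([[-3.53254961e-04, -9.67244668e-01, -2.53845676e-01,
         7.01991977e-02],
       [ 9.99999844e-01, -4.51248292e-04,  3.27807823e-04,
         7.84835915e-04],
       [-4.31617797e-04, -2.53845521e-01,  9.67244677e-01,
         2.01552053e-02],
       [ 0.00000000e+00,  0.00000000e+00,  0.00000000e+00,
         1.00000000e+00]])}
{'time_s': 0.1, 'joint_pos': array([ 1.19963402e+00,  1.31104476e-01,  1.48919851e+00,  3.75294795e-05,
        1.52301894e+00, -8.53658946e-02]), 'dq': array([-0.0008408 , -0.00099748, -0.0045038 , -0.00046495, -0.00072749,
       -0.00066619]), 'joint_efforts': array([ 1.01137637e-03, -5.61342931e+01, -4.93096232e+01,  7.69779319e-02,
        2.92220281e-02, -7.55425162e-07]), 'tool_pos': array([0.16902667, 0.57547525, 0.40376539]), 'ee_rot': array([ 1.42413227e-01,  9.89806913e-01, -8.37967979e-04, -2.13912549e-04]), 'wrist_force': array([ 0.04270242,  0.381583  , -0.25379095]), 'wrist_torque': array([ 0.01798602, -0.02990609,  0.03081053]), 'grasp_force': 0.0, 'opening': 0.9954691363682708}
```

View pics/top0.png

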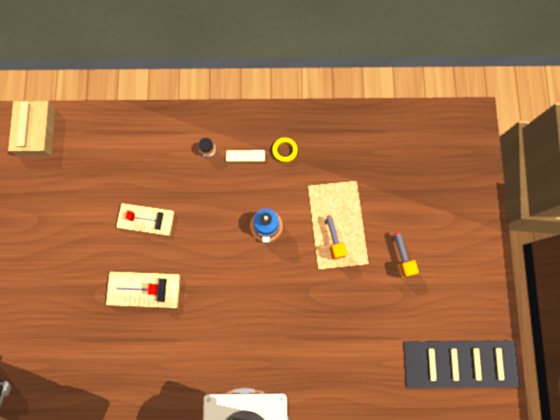

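View pics/side0.png

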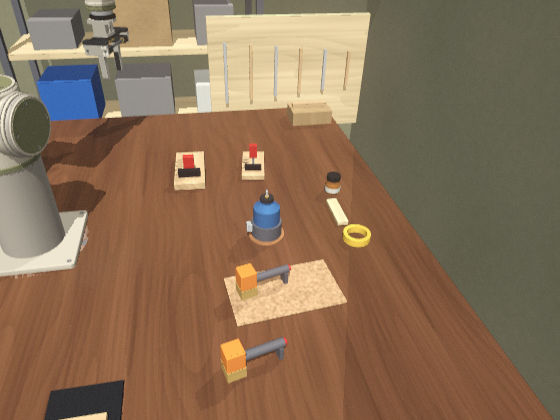

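Top view: gauge candidates are the one on the mat at (338,250) and the one off it at (410,268). The left one, on the mat, is meant. Rail candidates are (145,219), small, and (143,290), large; the small one is meant. The cartridge is at (266,222). I'll measure these and make one crop to check.

```bash
cat > m.py <<'E'
from h import *
a=cv2.imread('pics/top0.png');b=cv2.imread('pics/side0.png')
def blobs(im,lo,hi,mn,box=None):
    m=cv2.inRange(cv2.cvtColor(im,cv2.COLOR_BGR2HSV),lo,hi)
    if box: k=np.zeros_like(m);x0,y0,x1,y1=box;k[y0:y1,x0:x1]=255;m&=k
    n,l,s,c=cv2.connectedComponentsWithStats(m)
    out=[]
    for i in range(1,n):
        if s[i,4]>=mn:
            r=cv2.minAreaRect(np.argwhere(l==i)[:,::-1].astype(np.float32)); out.append((s[i,4],c[i].round(1),r))
    return out
def P(t,im,n,lo,hi,mn,z,box=None):
    for A,c,r in blobs(im,lo,hi,mn,box):
        print(t,n,A,c,[round(v,1) for v in r[1]],round(r[2],1),'rect ctr',np.round(r[0],1),'->',plane(n,*r[0],z).round(4),'corn',[tuple(plane(n,*q,z)[:2].round(3)) for q in cv2.boxPoints(r)])
E
python3 - <<'E'
from m import *
P('orange',a,'top',(8,180,150),(26,255,255),40,.07,(320,225,430,285))
P('orange',b,'side',(3,180,150),(18,255,255),40,.06,(220,260,270,380))
P('red',a,'top',(0,180,90),(5,255,255),8,.0625,(110,195,180,310))
P('red',b,'side',(0,180,90),(5,255,255),8,.04,(170,130,270,190))
P('cream',a,'top',(15,40,150),(35,160,255),200,.018,(100,195,185,312))
P('mat',a,'top',(10,60,120),(25,170,255),600,.004,(300,175,375,275))
P('blue',a,'top',(100,150,60),(120,255,255),50,.1,(240,195,290,250))
P('blue',b,'side',(100,150,60),(120,255,255),50,.08,(240,190,290,250))
P('dark',a,'top',(0,0,0),(180,255,60),10,.112,(255,205,275,230))
P('tubeT',a,'top',(100,20,0),(170,200,130),20,.045,(320,210,345,246))
c=np.hstack([cv2.resize(a[175:275,230:375],None,fx=4,fy=4,interpolation=2)[:, :400],cv2.resize(b[185:245,240:295],(380,400),interpolation=2)])
c2=np.hstack([cv2.resize(a[208:272,318:372],(400,200*2),interpolation=2)])
cv2.imwrite('pics/c1.png',np.hstack([cv2.resize(a[205:275,240:360],(480,280),interpolation=2),cv2.resize(b[185:245,240:295],(256,280),interpolation=2)]))
E
```

```text
orange top 74 [335.8 251.2] [14.6, 14.1] 74.7 rect ctr [337.7 250.3] -> [ 0.4798 -0.2515  0.07  ] corn [(np.float64(0.494), np.float64(-0.229)), (np.float64(0.504), np.float64(-0.265)), (np.float64(0.466), np.float64(-0.274)), (np.float64(0.456), np.float64(-0.238))]
orange top 129 [408.1 268.7] [15.9, 18.0] 74.1 rect ctr [408.8 268.2] -> [ 0.4305 -0.439   0.07  ] corn [(np.float64(0.444), np.float64(-0.411)), (np.float64(0.457), np.float64(-0.458)), (np.float64(0.417), np.float64(-0.467)), (np.float64(0.404), np.float64(-0.42))]
orange side 135 [243.7 280.9] [22.5, 17.7] 15.5 rect ctr [244.5 281.5] -> [ 0.4768 -0.279   0.06  ] corn [(np.float64(0.448), np.float64(-0.29)), (np.float64(0.464), np.float64(-0.242)), (np.float64(0.506), np.float64(-0.268)), (np.float64(0.489), np.float64(-0.314))]
orange side 256 [232.9 362.3] [23.0, 24.0] 90.0 rect ctr [233.  359.5] -> [ 0.4317 -0.4621  0.06  ] corn [(np.float64(0.414), np.float64(-0.435)), (np.float64(0.455), np.float64(-0.442)), (np.float64(0.449), np.float64(-0.488)), (np.float64(0.409), np.float64(-0.481))]
red top 55 [129.7 215.4] 
[... 1349 characters left out ...]
8 ] corn [(np.float64(0.342), np.float64(0.378)), (np.float64(0.435), np.float64(0.38)), (np.float64(0.426), np.float64(0.18)), (np.float64(0.332), np.float64(0.181))]
mat top 1964 [338.8 231.4] [99.0, 74.0] 90.0 rect ctr [337.  224.5] -> [ 0.5613 -0.2605  0.004 ] corn [(np.float64(0.708), np.float64(-0.158)), (np.float64(0.706), np.float64(-0.373)), (np.float64(0.421), np.float64(-0.359)), (np.float64(0.423), np.float64(-0.153))]
blue top 317 [265.9 222.6] [23.0, 23.0] 90.0 rect ctr [265.5 221.5] -> [ 0.5545 -0.0591  0.1   ] corn [(np.float64(0.586), np.float64(-0.029)), (np.float64(0.585), np.float64(-0.09)), (np.float64(0.523), np.float64(-0.089)), (np.float64(0.524), np.float64(-0.029))]
```

View pics/c1.png

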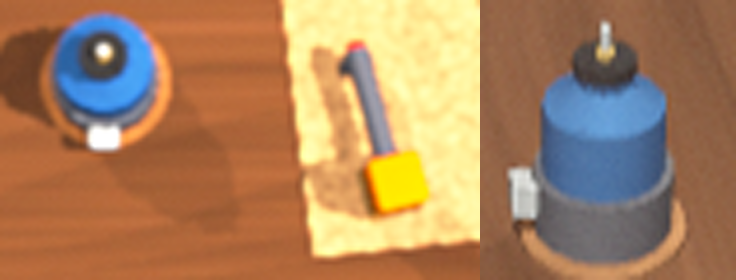

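The crop shows the chosen gauge with its head at about (339,250) and red cap at (329,217). The pin is at (266,216) in the top view and (267,190) in the side view.

```bash
cat >> h.py <<'E'
def tri(uvt,uvs):
    (o1,d1),(o2,d2)=ray('top',*uvt),ray('side',*uvs)
    s=np.linalg.lstsq(np.c_[d1,-d2],o2-o1,rcond=None)[0]; p,q=o1+s[0]*d1,o2+s[1]*d2
    return (p+q)/2,np.linalg.norm(p-q)
def go(p,yaw,grasp=True):
    """shift/turn in tool axes to bring grasp point to p, tool down, tool y along world angle yaw (mod pi)"""
    o=bot.get_obs(); Rt=R.from_quat(o['ee_rot']); M=Rt.as_matrix()
    best=None
    for k in(0,np.pi):
        y=np.array([np.cos(yaw+k),np.sin(yaw+k),0]); z=np.array([0,0,-1.]); x=np.cross(y,z)
        G=np.c_[x,y,z]; rv=R.from_matrix(M.T@G).as_rotvec(degrees=True)
        if best is None or np.linalg.norm(rv)<np.linalg.norm(best[0]): best=(rv,G)
    t=np.array(p)+[0,0,.167 if grasp else 0]
    print('t',round(o['time_s'],2),'shift mm',(M.T@(t-o['tool_pos'])*1000).round(1),'turn',best[0].round(2),'q6',o['joint_pos'][5].round(2),'F',o['wrist_force'].round(1),'grip',round(o['grasp_force'],1),'open',round(o['opening'],3),'tcp',o['tool_pos'].round(4))
E
python3 - <<'E'
from h import *
for n,t,s in [('pin',(266,216.5),(266.9,190.1)),('seal',(265.75,218.6),(266.9,198.2))]:
    print(n,tri(t,s))
h=plane('top',339,250.2,.07); c=plane('top',328.9,216.8,.041); print('head',h,'cap',c)
hs=tri((339,250.2),(245.5,271)); print(hs)
d=c-h; yaw=np.arctan2(d[1],d[0]); print('gauge yaw',yaw, np.hypot(*d[:2]))
print(proj('side',[[h[0],h[1],.07],c]))
go([h[0],h[1],.15],yaw+np.pi/2)
E
```

```text
pin (array([ 0.56157988, -0.06096062,  0.13564068]), np.float64(0.0008245905246644576))
seal (array([ 0.5612742 , -0.06000913,  0.11178631]), np.float64(0.002346989595448471))
head [ 0.48009012 -0.25504033  0.07      ] cap [ 0.57678912 -0.23406513  0.041     ]
(array([ 0.48141894, -0.25550128,  0.06664996]), np.float64(0.0018307930044971533))
gauge yaw 0.21360317302500306 0.09894774464263842
[[244.37567622 269.82047377]
 [287.10643123 268.04654889]]
t 0.1 shift mm [-532.6 -709.    87.9] turn [ -0.09  -0.03 -28.61] q6 -0.09 F [ 0.   0.4 -0.3] grip 0.0 open 0.995 tcp [0.169  0.5755 0.4038]
```

Request:
{"fn": "drive_tool", "kwargs": {"motion": [-0.036, -0.049, 0, 0, 0, 0, -0.072, -0.098, 0, 0, 0, 0, -0.108, -0.147, 0, 0, 0, 0, -0.144, -0.196, 0, 0, 0, 0, -0.18, -0.245, 0, 0, 0, 0], "grip": -1}}

```text
time_s: 0.72
tool_pos: [0.2728, 0.2881, 0.4044]
ee_rot: [0.142, 0.99, -0.0, 0.0]
wrist_force: [1.8, -0.2, -0.1]
opening: 1.001
grasp_force: 0.0
```

Request:
{"fn": "drive_tool", "kwargs": {"motion": [-0.036, -0.049, 0, 0, 0, 0, -0.072, -0.098, 0, 0, 0, 0, -0.108, -0.147, 0, 0, 0, 0, -0.144, -0.196, 0, 0, 0, 0, -0.18, -0.245, 0, 0, 0, 0]}}

```text
time_s: 1.35
tool_pos: [0.3764, 0.002, 0.4047]
ee_rot: [0.142, 0.99, 0.0, 0.0]
wrist_force: [0.9, 0.5, 0.4]
opening: 1.001
grasp_force: 0.0
```

Request:
{"fn": "drive_tool", "kwargs": {"motion": [-0.036, -0.049, 0, 0, 0, -9, -0.072, -0.098, 0, 0, 0, -18, -0.108, -0.147, 0, 0, 0, -28.6, -0.144, -0.19, 0, 0, 0, -28.6, -0.144, -0.19, 0, 0, 0, -28.6]}}

```text
time_s: 1.98
tool_pos: [0.4613, -0.2222, 0.4024]
ee_rot: [-0.105, 0.995, 0.001, -0.002]
wrist_force: [0.3, 0.4, -0.2]
opening: 0.996
grasp_force: 0.0
```

```bash
python3 - <<'E'
from h import *
go([.4805,-.255,.15],.2136+np.pi/2)
o=bot.get_obs();np.savez('w1.npz',p=o['tool_pos'],q=o['ee_rot'])
save('wrist','w1.png')
E
```

```text
t 1.98 shift mm [-12.2 -36.3  85.3] turn [ 0.13 -0.19 -0.23] q6 -2.33 F [ 0.3  0.4 -0.2] grip 0.0 open 0.996 tcp [ 0.4613 -0.2222  0.4024]
```

View pics/w1.png

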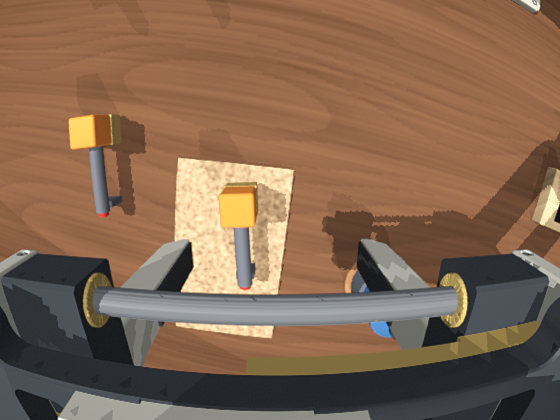

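Wrist view: the gauge's head top is at about (238,207) and its cap at (244,287). The mat and the look-alike at (90,132) are also visible. I'll refine from this by casting rays.

```bash
cat >> h.py <<'E'
def wray(uv,p,q):
    i=bot.camera_info('wrist');K=i['mtx'];v=np.array([(uv[0]-K[0,2])/K[0,0],(uv[1]-K[1,2])/K[1,1]]);th=np.hypot(*v)
    d=np.r_[v/th*np.sin(th),np.cos(th)];T=i['mount'];M=R.from_quat(q).as_matrix()
    return p+M@T[:3,3],M@T[:3,:3]@d
def wplane(uv,z,p,q):
    o,d=wray(uv,p,q);return o+d*(z-o[2])/d[2]
E
python3 - <<'E'
from m import *
w=cv2.imread('pics/w1.png');z=np.load('w1.npz');p,q=z['p'],z['q']
for lo in((8,150,215),(8,150,120)):
  for A,c,r in blobs(w,lo,(26,255,255),80,(205,170,270,240)):
    print(A,c,r); print(wplane(r[0],.07,p,q),[wplane(k,.07,p,q)[:2].round(4) for k in cv2.boxPoints(r)])
for A,c,r in blobs(w,(0,150,80),(6,255,255),5,(225,270,265,295)): print(A,c,wplane(c,.039,p,q))
for k in((179,158),(294,171),(272,338)):print('mat',wplane(k,.004,p,q))
E
```

```text
1154 [236.6 209.6] ((236.42062377929688, 209.75363159179688), (34.14656066894531, 34.37359619140625), 87.39744567871094)
[ 0.48132036 -0.25540485  0.07      ] [array([ 0.4686, -0.276 ]), array([ 0.4601, -0.2428]), array([ 0.4943, -0.2346]), array([ 0.5033, -0.2686])]
1451 [238.  206.4] ((237.5, 206.5), (41.0, 37.0), 90.0)
[ 0.47779885 -0.2549428   0.07      ] [array([ 0.4611, -0.2768]), array([ 0.4537, -0.2409]), array([ 0.4949, -0.2328]), array([ 0.5029, -0.2698])]
16 [245.  288.1] [ 0.58346956 -0.23082803  0.039     ]
mat [ 0.45149661 -0.3396155   0.004     ]
mat [ 0.43972555 -0.20178575  0.004     ]
mat [ 0.67647893 -0.178649    0.004     ]
```

```bash
python3 - <<'E'
from h import *
go([.4812,-.2552,.056],.232+np.pi/2)
E
```

```text
t 2.02 shift mm [-13.  -38.8 179.9] turn [ 0.15 -0.14 -1.24] q6 -2.33 F [-0.4  0.9 -0.3] grip 0.0 open 1.0 tcp [ 0.4609 -0.2203  0.403 ]
```

Request:
{"fn": "drive_tool", "kwargs": {"motion": [-0.013, -0.039, 0.0, 0.15, -0.14, -1.2, -0.013, -0.039, 0.05, 0.15, -0.14, -1.2, -0.013, -0.039, 0.1, 0.15, -0.14, -1.2, -0.013, -0.039, 0.11, 0.15, -0.14, -1.2, -0.013, -0.039, 0.11, 0.15, -0.14, -1.2]}}

```text
time_s: 2.65
tool_pos: [0.482, -0.2534, 0.2956]
ee_rot: [-0.117, 0.993, -0.001, 0.001]
wrist_force: [-0.4, -0.6, 1.1]
opening: 0.999
grasp_force: 0.0
```

```bash
python3 - <<'E'
from h import *
go([.4812,-.2552,.056],.232+np.pi/2)
E
```

```text
t 2.65 shift mm [ 1.4 -1.4 72.6] turn [-0.14  0.14  0.18] q6 -2.38 F [-0.4 -0.6  1.1] grip 0.0 open 0.999 tcp [ 0.482  -0.2534  0.2956]
```

Request:
{"fn": "drive_tool", "kwargs": {"motion": [0.0, -0.001, 0.04, 0, 0, 0, 0.0, -0.001, 0.072, 0, 0, 0, 0.0, -0.001, 0.072, 0, 0, 0, 0.0, -0.001, 0.072, 0, 0, 0]}}

```text
time_s: 3.15
tool_pos: [0.4836, -0.2559, 0.2258]
ee_rot: [-0.117, 0.993, -0.002, 0.003]
wrist_force: [0.5, -0.9, 0.2]
opening: 0.999
grasp_force: 0.0
```

Request:
{"fn": "drive_tool", "kwargs": {"motion": [0, 0, 0, 0, 0, 0, 0, 0, 0, 0, 0, 0, 0, 0, 0, 0, 0, 0, 0, 0, 0, 0, 0, 0, 0, 0, 0, 0, 0, 0], "grip": 1, "newtons": 45}}

```text
time_s: 3.78
tool_pos: [0.4823, -0.2553, 0.2227]
ee_rot: [-0.117, 0.993, -0.001, 0.001]
wrist_force: [0.9, 0.1, -0.4]
opening: 0.512
grasp_force: 0.0
```

```bash
python3 - <<'E'
from h import *
go([.4812,-.2552,.056],.232+np.pi/2)
E
```

```text
t 3.77 shift mm [ 1.1  0.4 -0.3] turn [-0.14  0.13  0.13] q6 -2.39 F [ 0.9  0.1 -0.4] grip 0.0 open 0.512 tcp [ 0.4823 -0.2553  0.2227]
```

Request:
{"fn": "drive_tool", "kwargs": {"motion": [0, 0, 0, 0, 0, 0, 0, 0, 0, 0, 0, 0, 0, 0, 0, 0, 0, 0, 0, 0, 0, 0, 0, 0]}}

```text
time_s: 4.28
tool_pos: [0.4824, -0.2553, 0.2227]
ee_rot: [-0.117, 0.993, -0.001, 0.001]
wrist_force: [-0.6, -1.0, -1.2]
opening: 0.385
grasp_force: 45.0
```

Request:
{"fn": "drive_tool", "kwargs": {"motion": [0, 0, -0.03, 0, 0, 0, 0, 0, -0.08, 0, 0, 0, 0, 0, -0.14, 0, 0, 0, 0, 0, -0.17, 0, 0, 0, 0, 0, -0.17, 0, 0, 0]}}

```text
time_s: 4.9
tool_pos: [0.4825, -0.2553, 0.3956]
ee_rot: [-0.117, 0.993, -0.003, 0.003]
wrist_force: [-0.8, -0.2, -2.9]
opening: 0.384
grasp_force: 45.0
```

```bash
python3 - <<'E'
from h import *
go([.5615,-.0605,.23],.232+np.pi/2)
E
```

```text
t 4.9 shift mm [-122.1  171.1   -1.8] turn [-0.37  0.35  0.14] q6 -2.39 F [-0.8 -0.2 -2.9] grip 45.0 open 0.384 tcp [ 0.4825 -0.2553  0.3956]
```

Request:
{"fn": "drive_tool", "kwargs": {"motion": [-0.035, 0.049, 0, -0.1, 0.1, 0, -0.07, 0.098, 0, -0.2, 0.2, 0, -0.105, 0.147, 0, -0.35, 0.35, 0, -0.122, 0.171, 0, -0.35, 0.35, 0, -0.122, 0.171, 0, -0.35, 0.35, 0]}}

```text
time_s: 5.52
tool_pos: [0.5607, -0.0581, 0.3893]
ee_rot: [-0.119, 0.993, 0.002, -0.004]
wrist_force: [-0.4, -0.7, -2.8]
opening: 0.384
grasp_force: 45.0
```

Request:
{"fn": "drive_tool", "kwargs": {"motion": [0, 0, 0, 0, 0, 0]}}

```text
time_s: 5.65
tool_pos: [0.5603, -0.0607, 0.3905]
ee_rot: [-0.117, 0.993, 0.002, -0.004]
wrist_force: [-0.1, -0.1, -2.4]
opening: 0.387
grasp_force: 45.0
```

```bash
python3 - <<'E'
from h import *
o=bot.get_obs();np.savez('w2.npz',p=o['tool_pos'],q=o['ee_rot'])
go([.5615,-.0605,.23],.232+np.pi/2)
w=save('wrist','w2.png');s=save('side','side2.png')
cv2.imwrite('pics/c2.png',np.hstack([w[100:400,130:430,::-1],cv2.resize(s[120:240,200:330],(400,369),interpolation=2)[:300,:,::-1]]))
E
```

```text
t 5.65 shift mm [-1.2 -0.1 -6.6] turn [ 0.25 -0.39  0.14] q6 -2.0 F [-0.1 -0.1 -2.4] grip 45.0 open 0.387 tcp [ 0.5603 -0.0607  0.3905]
```

View pics/c2.png

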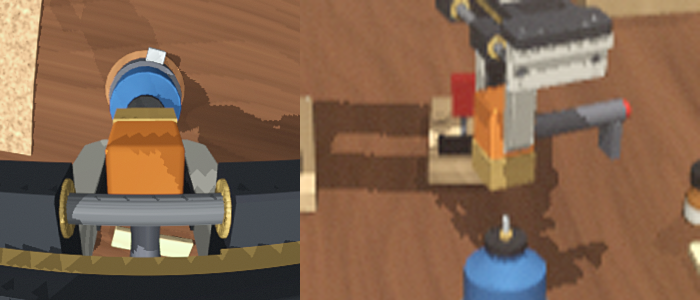

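Wrist crop: the seal at (147,103) and the head at x 107–183 are both centred on the camera's column. Side crop: the mouth at (505,182) sits over the pin tip at (506,217). They're aligned, so I'll lower it.

Request:
{"fn": "drive_tool", "kwargs": {"motion": [-0.001, 0, 0.0, 0.25, -0.35, 0, -0.001, 0, 0.02, 0.25, -0.35, 0, -0.001, 0, 0.035, 0.25, -0.35, 0, -0.001, 0, 0.04, 0.25, -0.35, 0, -0.001, 0, 0.04, 0.25, -0.35, 0]}}

```text
time_s: 6.38
tool_pos: [0.5614, -0.0599, 0.3517]
ee_rot: [-0.117, 0.993, -0.0, 0.001]
wrist_force: [0.1, 0.3, -1.9]
opening: 0.387
grasp_force: 45.0
```

Request:
{"fn": "drive_tool", "kwargs": {"motion": [0, 0, 0.002, 0, 0, 0, 0, 0, 0.004, 0, 0, 0, 0, 0, 0.006, 0, 0, 0, 0, 0, 0.006, 0, 0, 0]}}

```text
time_s: 6.88
tool_pos: [0.5616, -0.06, 0.3465]
ee_rot: [-0.117, 0.993, -0.0, 0.001]
wrist_force: [-0.3, 0.3, -2.4]
opening: 0.384
grasp_force: 45.0
```

Request:
{"fn": "drive_tool", "kwargs": {"motion": [0, 0, 0.002, 0, 0, 0, 0, 0, 0.004, 0, 0, 0, 0, 0, 0.006, 0, 0, 0, 0, 0, 0.006, 0, 0, 0]}}

```text
time_s: 7.38
tool_pos: [0.5617, -0.06, 0.3405]
ee_rot: [-0.117, 0.993, -0.0, 0.001]
wrist_force: [0.0, -1.1, -2.8]
opening: 0.386
grasp_force: 45.0
```

Request:
{"fn": "drive_tool", "kwargs": {"motion": [0, 0, 0.001, 0, 0, 0, 0, 0, 0.002, 0, 0, 0, 0, 0, 0.003, 0, 0, 0, 0, 0, 0.003, 0, 0, 0]}}

```text
time_s: 7.88
tool_pos: [0.5617, -0.06, 0.3377]
ee_rot: [-0.117, 0.993, -0.0, 0.001]
wrist_force: [-0.6, -0.5, 1.5]
opening: 0.384
grasp_force: 45.0
```

Request:
{"fn": "drive_tool", "kwargs": {"motion": [0, 0, 0.001, 0, 0, 0, 0, 0, 0.002, 0, 0, 0, 0, 0, 0.003, 0, 0, 0, 0, 0, 0.003, 0, 0, 0]}}

```text
time_s: 8.38
tool_pos: [0.5617, -0.06, 0.3345]
ee_rot: [-0.117, 0.993, -0.0, 0.001]
wrist_force: [-0.2, 0.5, 0.7]
opening: 0.382
grasp_force: 45.0
```

Request:
{"fn": "drive_tool", "kwargs": {"motion": [0, 0, 0.001, 0, 0, 0, 0, 0, 0.002, 0, 0, 0, 0, 0, 0.003, 0, 0, 0, 0, 0, 0.003, 0, 0, 0]}}

```text
time_s: 8.88
tool_pos: [0.5617, -0.06, 0.3315]
ee_rot: [-0.117, 0.993, -0.0, 0.001]
wrist_force: [-1.0, -0.7, 1.7]
opening: 0.382
grasp_force: 45.0
```

Request:
{"fn": "drive_tool", "kwargs": {"motion": [0, 0, 0.001, 0, 0, 0, 0, 0, 0.002, 0, 0, 0, 0, 0, 0.002, 0, 0, 0]}}

```text
time_s: 9.25
tool_pos: [0.5618, -0.06, 0.3296]
ee_rot: [-0.117, 0.993, -0.0, 0.001]
wrist_force: [-0.5, -0.0, 3.2]
opening: 0.383
grasp_force: 45.0
```

Request:
{"fn": "drive_tool", "kwargs": {"motion": [0, 0, 0.001, 0, 0, 0, 0, 0, 0.002, 0, 0, 0, 0, 0, 0.002, 0, 0, 0]}}

```text
time_s: 9.62
tool_pos: [0.5618, -0.06, 0.3278]
ee_rot: [-0.117, 0.993, -0.0, 0.001]
wrist_force: [-1.7, 0.7, 4.9]
opening: 0.385
grasp_force: 45.0
```

Request:
{"fn": "drive_tool", "kwargs": {"motion": [0, 0, 0.001, 0, 0, 0, 0, 0, 0.002, 0, 0, 0, 0, 0, 0.002, 0, 0, 0]}}

```text
time_s: 10.0
tool_pos: [0.5618, -0.06, 0.3266]
ee_rot: [-0.117, 0.993, -0.0, 0.002]
wrist_force: [-3.6, 0.1, 10.1]
opening: 0.384
grasp_force: 45.0
```

Request:
{"fn": "drive_tool", "kwargs": {"motion": [0, 0, 0.0005, 0, 0, 0, 0, 0, 0.001, 0, 0, 0, 0, 0, 0.001, 0, 0, 0, 0, 0, 0.001, 0, 0, 0, 0, 0, 0.001, 0, 0, 0]}}

```text
time_s: 10.62
tool_pos: [0.5618, -0.06, 0.326]
ee_rot: [-0.117, 0.993, -0.0, 0.002]
wrist_force: [-4.9, 0.8, 12.4]
opening: 0.385
grasp_force: 45.0
```

```bash
python3 - <<'E'
from h import *
go([.5615,-.0605,.23],.232+np.pi/2)
s=save('side','side3.png')
cv2.imwrite('pics/c3.png',cv2.resize(s[140:250,200:330,::-1],(780,600),interpolation=2))
E
```

```text
t 10.62 shift mm [  0.2  -0.5 -71. ] turn [-0.07  0.18  0.13] q6 -2.0 F [-4.9  0.8 12.4] grip 45.0 open 0.385 tcp [ 0.5618 -0.06    0.326 ]
```

View pics/c3.png

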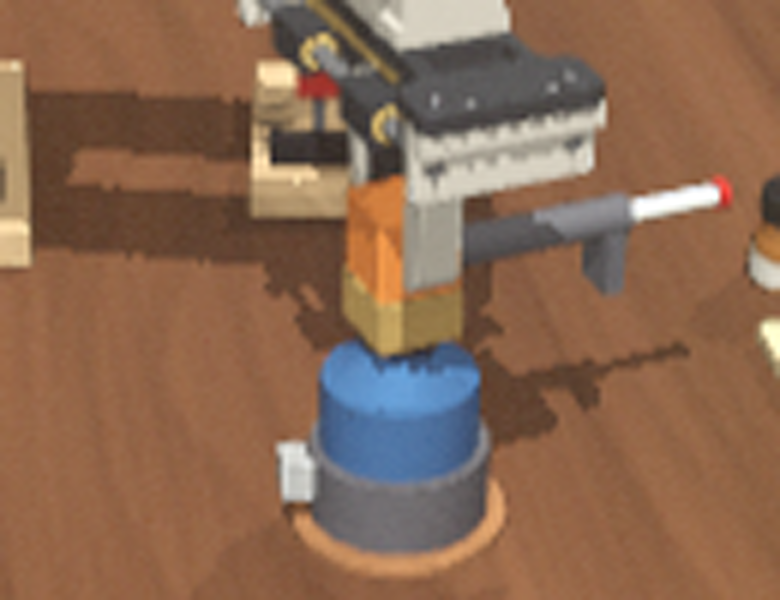

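The side crop shows the mouth seated on the seal. The white rod is out, from the tube end at (630,207) to the cap at (722,192). I'll hold briefly, then lift.

Request:
{"fn": "drive_tool", "kwargs": {"motion": [0, 0, 0, 0, 0, 0, 0, 0, 0, 0, 0, 0, 0, 0, 0, 0, 0, 0, 0, 0, 0, 0, 0, 0]}}

```text
time_s: 11.18
tool_pos: [0.5618, -0.06, 0.3259]
ee_rot: [-0.117, 0.993, -0.0, 0.002]
wrist_force: [-4.9, 0.5, 12.4]
opening: 0.386
grasp_force: 45.0
```

Request:
{"fn": "drive_tool", "kwargs": {"motion": [0, 0, -0.003, 0, 0, 0, 0, 0, -0.008, 0, 0, 0, 0, 0, -0.02, 0, 0, 0, 0, 0, -0.045, 0, 0, 0, 0, 0, -0.075, 0, 0, 0]}}

```text
time_s: 11.8
tool_pos: [0.5612, -0.0599, 0.3995]
ee_rot: [-0.117, 0.993, 0.0, 0.0]
wrist_force: [-0.4, 0.1, -1.5]
opening: 0.382
grasp_force: 45.0
```

```bash
python3 - <<'E'
from h import *
go([.4912,-.2552,.23],.232+np.pi/2)
s=save('side','side4.png'); t=save('top','top4.png')
cv2.imwrite('pics/c4.png',np.hstack([cv2.resize(s[120:220,230:340,::-1],(440,400),interpolation=2),cv2.resize(t[150:250,250:340,::-1],(360,400),interpolation=2)]))
E
```

```text
t 11.8 shift mm [ 113.4 -173.7    2.4] turn [0.   0.02 0.14] q6 -2.0 F [-0.4  0.1 -1.5] grip 45.0 open 0.382 tcp [ 0.5612 -0.0599  0.3995]
```

View pics/c4.png

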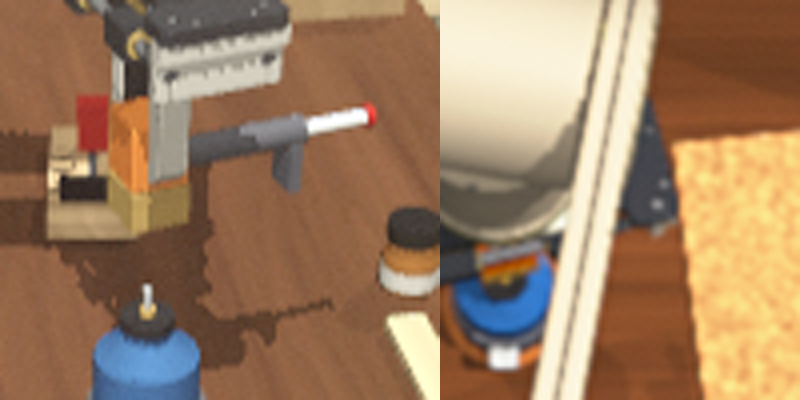

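Request:
{"fn": "drive_tool", "kwargs": {"motion": [0.028, -0.043, 0, 0, 0, 0, 0.056, -0.086, 0, 0, 0, 0, 0.084, -0.129, 0, 0, 0, 0, 0.113, -0.173, 0, 0, 0, 0, 0.113, -0.173, 0, 0, 0, 0]}}

```text
time_s: 12.52
tool_pos: [0.4902, -0.2574, 0.3978]
ee_rot: [-0.115, 0.993, -0.0, 0.0]
wrist_force: [-0.1, 2.0, -2.5]
opening: 0.39
grasp_force: 45.0
```

Request:
{"fn": "drive_tool", "kwargs": {"motion": [0, 0, 0.04, 0, 0, 0, 0, 0, 0.09, 0, 0, 0, 0, 0, 0.135, 0, 0, 0, 0, 0, 0.155, 0, 0, 0, 0, 0, 0.155, 0, 0, 0]}}

```text
time_s: 13.15
tool_pos: [0.4917, -0.2537, 0.2428]
ee_rot: [-0.117, 0.993, 0.001, -0.0]
wrist_force: [-0.5, -0.3, -1.2]
opening: 0.389
grasp_force: 45.0
```

```bash
python3 - <<'E'
from h import *
go([.4912,-.2552,.0557],.232+np.pi/2)
E
```

```text
t 13.15 shift mm [ 0.9 -1.4 20.1] turn [ 0.1  -0.    0.16] q6 -2.38 F [-0.5 -0.3 -1.2] grip 45.0 open 0.389 tcp [ 0.4917 -0.2537  0.2428]
```

Request:
{"fn": "drive_tool", "kwargs": {"motion": [0, 0, 0.008, 0, 0, 0, 0, 0, 0.014, 0, 0, 0, 0, 0, 0.016, 0, 0, 0, 0, 0, 0.016, 0, 0, 0]}}

```text
time_s: 13.65
tool_pos: [0.4923, -0.2546, 0.2287]
ee_rot: [-0.117, 0.993, -0.0, 0.001]
wrist_force: [0.8, -0.5, -3.0]
opening: 0.386
grasp_force: 45.0
```

Request:
{"fn": "drive_tool", "kwargs": {"motion": [0, 0, 0.001, 0, 0, 0, 0, 0, 0.002, 0, 0, 0, 0, 0, 0.002, 0, 0, 0]}}

```text
time_s: 14.02
tool_pos: [0.4922, -0.2545, 0.2264]
ee_rot: [-0.117, 0.993, -0.0, 0.001]
wrist_force: [0.6, -0.9, -2.8]
opening: 0.386
grasp_force: 45.0
```

Request:
{"fn": "drive_tool", "kwargs": {"motion": [0, 0, 0.001, 0, 0, 0, 0, 0, 0.002, 0, 0, 0, 0, 0, 0.002, 0, 0, 0]}}

```text
time_s: 14.4
tool_pos: [0.4922, -0.2545, 0.2243]
ee_rot: [-0.117, 0.993, -0.0, 0.001]
wrist_force: [-0.0, -0.6, -2.1]
opening: 0.38
grasp_force: 45.0
```

Request:
{"fn": "drive_tool", "kwargs": {"motion": [0, 0, 0.0005, 0, 0, 0, 0, 0, 0.001, 0, 0, 0, 0, 0, 0.001, 0, 0, 0]}}

```text
time_s: 14.78
tool_pos: [0.4922, -0.2545, 0.2234]
ee_rot: [-0.117, 0.993, -0.0, 0.001]
wrist_force: [-0.8, 0.7, -1.6]
opening: 0.385
grasp_force: 45.0
```

Request:
{"fn": "drive_tool", "kwargs": {"motion": [0, 0, 0.0005, 0, 0, 0, 0, 0, 0.0005, 0, 0, 0]}}

```text
time_s: 15.02
tool_pos: [0.4922, -0.2545, 0.2229]
ee_rot: [-0.117, 0.993, -0.0, 0.001]
wrist_force: [-0.4, -0.4, -2.2]
opening: 0.385
grasp_force: 45.0
```

Request:
{"fn": "drive_tool", "kwargs": {"motion": [0, 0, 0.0005, 0, 0, 0, 0, 0, 0.001, 0, 0, 0, 0, 0, 0.001, 0, 0, 0]}}

```text
time_s: 15.4
tool_pos: [0.4923, -0.2546, 0.2226]
ee_rot: [-0.117, 0.993, -0.0, 0.001]
wrist_force: [-4.0, 1.9, 5.0]
opening: 0.383
grasp_force: 45.0
```

Request:
{"fn": "drive_tool", "kwargs": {"motion": [0, 0, 0, 0, 0, 0, 0, 0, 0, 0, 0, 0, 0, 0, 0, 0, 0, 0], "newtons": 3}}

```text
time_s: 15.78
tool_pos: [0.4924, -0.2546, 0.2223]
ee_rot: [-0.117, 0.993, -0.001, 0.002]
wrist_force: [-2.4, 0.5, 3.3]
opening: 0.389
grasp_force: 3.0
```

Request:
{"fn": "drive_tool", "kwargs": {"motion": [0, 0, 0, 0, 0, 0, 0, 0, 0, 0, 0, 0, 0, 0, 0, 0, 0, 0, 0, 0, 0, 0, 0, 0, 0, 0, 0, 0, 0, 0], "grip": -1}}

```text
time_s: 16.4
tool_pos: [0.4922, -0.2545, 0.2219]
ee_rot: [-0.117, 0.993, -0.0, 0.001]
wrist_force: [1.2, -0.0, -0.5]
opening: 0.88
grasp_force: 0.0
```

Request:
{"fn": "drive_tool", "kwargs": {"motion": [0, 0, 0, 0, 0, 0, 0, 0, -0.03, 0, 0, 0, 0, 0, -0.08, 0, 0, 0, 0, 0, -0.14, 0, 0, 0, 0, 0, -0.18, 0, 0, 0]}}

```text
time_s: 17.02
tool_pos: [0.492, -0.2546, 0.4054]
ee_rot: [-0.117, 0.993, -0.001, 0.003]
wrist_force: [0.5, -1.2, -0.3]
opening: 1.0
grasp_force: 0.0
```

Request:
{"fn": "drive_tool", "kwargs": {"motion": [-0.06, 0, 0, 0, 0, 0, -0.1, 0, 0, 0, 0, 0, -0.1, 0, 0, 0, 0, 0, -0.1, 0, 0, 0, 0, 0]}}

```text
time_s: 17.52
tool_pos: [0.5887, -0.2313, 0.4017]
ee_rot: [-0.117, 0.993, -0.0, 0.001]
wrist_force: [-0.5, -0.3, -1.0]
opening: 0.999
grasp_force: 0.0
```

```bash
python3 - <<'E'
from h import *
o=bot.get_obs();np.savez('w5.npz',p=o['tool_pos'],q=o['ee_rot']);print(o['tool_pos'])
w=save('wrist','w5.png')
s=save('side','side5.png')
cv2.imwrite('pics/c5.png',np.hstack([cv2.resize(w[80:300,170:350,::-1],(450,550),interpolation=2),cv2.resize(s[230:320,220:310,::-1],(350,550),interpolation=2)]))
E
```

```text
[ 0.588734   -0.23127615  0.40173202]
```

View pics/c5.png

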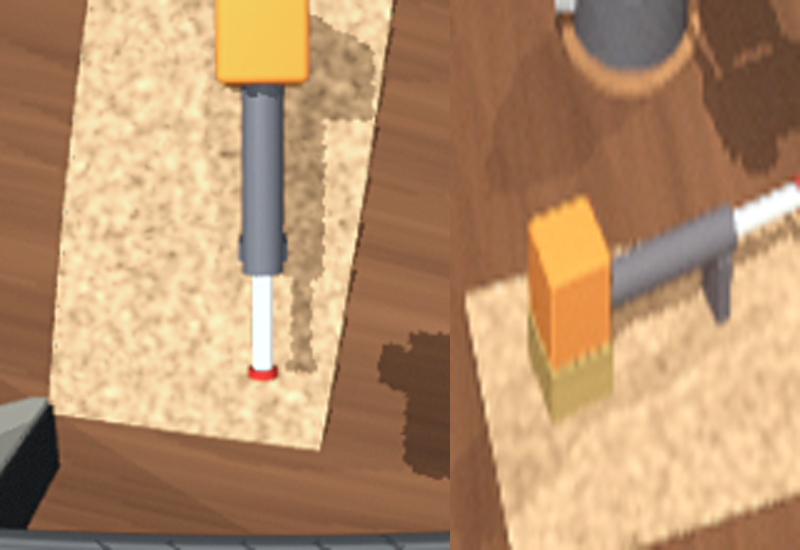

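```bash
python3 - <<'E'
from m import *
w=cv2.imread('pics/w5.png');z=np.load('w5.npz');p,q=z['p'],z['q']
col=w[180:236,273:277].mean(1).round()
for i in list(range(5,15))+list(range(40,56)): print(180+i,col[i])
a0=wplane((275,190.3),.048,p,q); 
for v in(226,227,228):
    b0=wplane((275,v),.0435,p,q); print(v,b0,np.linalg.norm((b0-a0)[:2]))
print('tube end',a0,'tube len chk',np.hypot(*(a0[:2]-[.4915,-.2546])))
for A,c,r in blobs(w,(8,150,215),(26,255,255),80,(240,60,310,116)): print(r,wplane(r[0],.07,p,q))
# side view
s=cv2.imread('pics/side5.png');P('redS',s,'side',(0,150,80),(6,255,255),3,.039,(290,240,330,280))
print(proj('side',[[*a0[:2],.039],[*wplane((275,227),.0435,p,q)[:2],.039]]))
E
```

```text
185 [153. 144. 139.]
186 [154. 144. 140.]
187 [153. 143. 139.]
188 [150. 140. 136.]
189 [152. 142. 138.]
190 [213. 203. 194.]
191 [255. 254. 249.]
192 [255. 255. 252.]
193 [255. 255. 249.]
194 [255. 255. 249.]
220 [255. 255. 249.]
221 [255. 255. 249.]
222 [255. 255. 249.]
223 [255. 255. 249.]
224 [255. 255. 249.]
225 [255. 255. 250.]
226 [255. 255. 251.]
227 [253. 251. 234.]
228 [134. 130. 209.]
229 [ 60.  67. 246.]
230 [ 60.  65. 246.]
231 [ 64.  75. 244.]
232 [116. 154. 240.]
233 [158. 205. 235.]
234 [158. 204. 238.]
235 [160. 206. 242.]
226 [ 0.62702028 -0.22113073  0.0435    ] 0.04066908742965709
227 [ 0.62813825 -0.22086359  0.0435    ] 0.04181852737390076
228 [ 0.62925846 -0.22059591  0.0435    ] 0.042970282672083845
tube end [ 0.58746613 -0.23058822  0.048     ] tube len chk 0.09892453844136145
((274.0, 94.5), (35.0, 36.0), 90.0) [ 0.49308859 -0.25413027  0.07      ]
redS side 10 [310.3 261. ] [4.4, 1.7] 76.0 rect ctr [310.4 260.9] -> [ 0.6339 -0.2178  0.039 ] corn [(np.float64(0.632), np.float64(-0.211)), (np.float64(0.637), np.float64(-0.21)), (np.float64(0.635), np.float64(-0.225)), (np.float64(0.631), np.float64(-0.225))]
[[291.46556739 267.10251987]
 [308.22705429 262.09944462]]
```

The crop shows the gauge upright on the mat with its white rod from pixel row 190 to 228. That gives a rod length of about 43 mm, so on to the pointer.

```bash
python3 - <<'E'
from h import *
go([.5812,.3119,.2350],-.152)
print(bot.get_obs()['joint_pos'].round(2))
E
```

```text
t 17.62 shift mm [-119.   530.4    0. ] turn [ -0.11   0.07 -67.9 ] q6 -2.26 F [-0.4 -0.9 -0.1] grip 0.0 open 1.001 tcp [ 0.5883 -0.2316  0.4022]
[-0.46  0.22  1.4   0.    1.53 -2.26]
```

Request:
{"fn": "drive_tool", "kwargs": {"motion": [-0.01, 0.054, 0, 0, 0, 0, -0.02, 0.108, 0, 0, 0, 0, -0.03, 0.162, 0, 0, 0, 0, -0.04, 0.216, 0, 0, 0, 0, -0.05, 0.27, 0, 0, 0, 0]}}

```text
time_s: 18.25
tool_pos: [0.574, 0.0439, 0.4027]
ee_rot: [-0.116, 0.993, -0.0, 0.002]
wrist_force: [1.3, -0.0, 0.8]
opening: 1.004
grasp_force: 0.0
```

Request:
{"fn": "drive_tool", "kwargs": {"motion": [-0.009, 0.054, 0, 0, 0, 10, -0.018, 0.108, 0, 0, 0, 20, -0.026, 0.156, 0, 0, 0, 30, -0.026, 0.156, 0, 0, 0, 40, -0.026, 0.156, 0, 0, 0, 50]}}

```text
time_s: 18.88
tool_pos: [0.5635, 0.2008, 0.4024]
ee_rot: [0.316, 0.949, 0.0, 0.002]
wrist_force: [0.5, -0.7, 0.3]
opening: 1.003
grasp_force: 0.0
```

Request:
{"fn": "drive_tool", "kwargs": {"motion": [0, 0, 0, 0, 0, 10, 0, 0, 0, 0, 0, 20, 0, 0, 0, 0, 0, 30, 0, 0, 0, 0, 0, 40, 0, 0, 0, 0, 0, 50]}}

```text
time_s: 19.5
tool_pos: [0.5637, 0.1998, 0.4025]
ee_rot: [0.688, 0.726, 0.001, 0.001]
wrist_force: [-0.2, -0.0, 0.6]
opening: 0.996
grasp_force: 0.0
```

Request:
{"fn": "drive_tool", "kwargs": {"motion": [0, 0, 0, 0, 0, 10, 0, 0, 0, 0, 0, 12, 0, 0, 0, 0, 0, 12]}}

```text
time_s: 19.88
tool_pos: [0.5639, 0.2003, 0.4023]
ee_rot: [0.757, 0.653, 0.001, 0.001]
wrist_force: [0.1, -0.3, -0.2]
opening: 1.002
grasp_force: 0.0
```

```bash
python3 - <<'E'
from h import *
go([.5812,.3119,.15],-.152)
o=bot.get_obs();np.savez('w6.npz',p=o['tool_pos'],q=o['ee_rot'])
save('wrist','w6.png')
E
```

```text
t 19.88 shift mm [113.    0.5  85.3] turn [ 0.17 -0.01  0.27] q6 0.4 F [ 0.1 -0.3 -0.2] grip 0.0 open 1.002 tcp [0.5639 0.2003 0.4023]
```

View pics/w6.png

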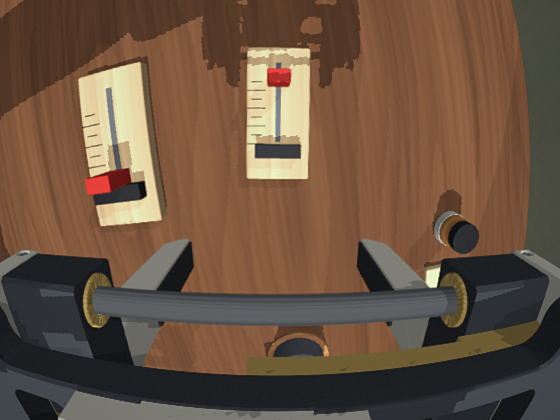

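```bash
python3 - <<'E'
from m import *
w=cv2.imread('pics/w6.png');z=np.load('w6.npz');p,q=z['p'],z['q']
d=np.array([.151,.9885]);
for A,c,r in blobs(w,(0,120,60),(8,255,255),50,(255,55,305,100)): print('red',A,r)
for A,c,r in blobs(w,(12,40,140),(35,200,255),500,(235,40,320,190)): 
    print('rail',r,[wplane(k,.018,p,q).round(4) for k in cv2.boxPoints(r)])
print(w[64:90,270:288].mean(1).round().astype(int).tolist()); print(w[140:162,288:298].mean(1).round().astype(int).tolist())
for v,h in((68,.0625),(81.5,.0625),(86.5,.0185),(143.5,.018),(143.5,.034),(146,.034),(158,.034)):
    P0=wplane((279,v),h,p,q); print(v,h,P0.round(4),(P0[:2]-[.579,.282])@d)
for u in(248,309.5):print(wplane((u,100),.018,p,q).round(4),wplane((u,170),.018,p,q).round(4))
E
```

```text
red 423 ((278.5, 77.0), (18.0, 23.0), 90.0)
rail ((282.5, 117.99998474121094), (72.99998474121094, 141.99996948242188), 0.0) [array([0.5321, 0.2031, 0.018 ]), array([0.557 , 0.3633, 0.018 ]), array([0.6373, 0.352 , 0.018 ]), array([0.615 , 0.1909, 0.018 ])]
[[115, 142, 159], [116, 143, 161], [118, 145, 160], [118, 147, 160], [72, 92, 184], [63, 69, 234], [63, 69, 234], [63, 70, 232], [58, 63, 217], [48, 52, 188], [44, 47, 173], [43, 47, 173], [44, 48, 174], [43, 47, 174], [43, 46, 173], [43, 46, 173], [44, 48, 177], [44, 48, 182], [33, 37, 159], [30, 33, 144], [28, 30, 144], [26, 29, 142], [64, 83, 156], [136, 168, 192], [162, 195, 202], [159, 192, 201]]
[[117, 158, 184], [118, 159, 185], [120, 161, 188], [108, 148, 174], [64, 86, 101], [51, 47, 46], [63, 58, 56], [64, 60, 58], [64, 60, 60], [64, 60, 60], [65, 61, 60], [65, 62, 60], [65, 61, 60], [65, 61, 60], [65, 61, 60], [65, 61, 60], [63, 58, 57], [62, 56, 56], [95, 118, 135], [162, 212, 237], [166, 214, 238], [165, 212, 234]]
68 0.0625 [0.5877 0.3255 0.0625] 0.04434175186537647
81.5 0.0625 [0.5857 0.3121 0.0625] 0.0307553310530719
86.5 0.0185 [0.5863 0.3122 0.0185] 0.030926147406701472
143.5 0.018 [0.577  0.2489 0.018 ] -0.033059901365648986
143.5 0.034 [0.5769 0.2498 0.034 ] -0.03212294748164863
146 0.034 [0.5765 0.2472 0.034 ] -0.0348097889574916
158 0.034 [0.5746 0.2344 0.034 ] -0.047750500226899764
[0.5503 0.3024 0.018 ] [0.538  0.2245 0.018 ]
[0.6176 0.2926 0.018 ] [0.6068 0.2143 0.018 ]
```

```bash
python3 - <<'E'
from h import *
go([.5866,.3190,.047],-.15)
E
```

```text
t 19.93 shift mm [120.6   4.5 188.3] turn [ 0.17 -0.01  0.17] q6 0.4 F [0.  0.6 0.2] grip 0.0 open 0.995 tcp [0.5639 0.2004 0.4022]
```

Request:
{"fn": "drive_tool", "kwargs": {"motion": [0.055, 0.002, 0, 0.1, 0, 0.2, 0.11, 0.0045, 0, 0.17, 0, 0.2, 0.1205, 0.0045, 0.05, 0.17, 0, 0.2, 0.1205, 0.0045, 0.1, 0.17, 0, 0.2, 0.1205, 0.0045, 0.13, 0.17, 0, 0.2]}}

```text
time_s: 20.55
tool_pos: [0.5857, 0.3191, 0.2684]
ee_rot: [0.758, 0.652, -0.002, -0.001]
wrist_force: [-0.5, 0.4, -0.1]
opening: 1.002
grasp_force: 0.0
```

Request:
{"fn": "drive_tool", "kwargs": {"motion": [0, 0, 0, 0, 0, 0]}}

```text
time_s: 20.68
tool_pos: [0.5854, 0.3186, 0.2683]
ee_rot: [0.759, 0.652, -0.003, -0.001]
wrist_force: [0.9, 0.0, -0.1]
opening: 0.999
grasp_force: 0.0
```

```bash
python3 - <<'E'
from h import *
go([.5866,.3190,.047],-.15)
E
```

```text
t 20.68 shift mm [ 0.8  1.4 54.3] turn [-0.34  0.21 -0.07] q6 0.57 F [ 0.9  0.  -0.1] grip 0.0 open 0.999 tcp [0.5854 0.3186 0.2683]
```

Request:
{"fn": "drive_tool", "kwargs": {"motion": [0.001, 0.001, 0.03, -0.3, 0.2, 0, 0.001, 0.001, 0.054, -0.3, 0.2, 0, 0.001, 0.001, 0.054, -0.3, 0.2, 0, 0.001, 0.001, 0.054, -0.3, 0.2, 0]}}

```text
time_s: 21.18
tool_pos: [0.5889, 0.3203, 0.2206]
ee_rot: [0.759, 0.651, 0.004, 0.001]
wrist_force: [-0.1, -0.4, 0.1]
opening: 0.996
grasp_force: 0.0
```

Request:
{"fn": "drive_tool", "kwargs": {"motion": [0, 0, 0, 0, 0, 0, 0, 0, 0, 0, 0, 0, 0, 0, 0, 0, 0, 0, 0, 0, 0, 0, 0, 0, 0, 0, 0, 0, 0, 0], "grip": 1, "newtons": 15}}

```text
time_s: 21.8
tool_pos: [0.5879, 0.32, 0.218]
ee_rot: [0.759, 0.651, 0.003, 0.001]
wrist_force: [0.1, -0.6, -0.0]
opening: 0.506
grasp_force: 0.0
```

Request:
{"fn": "drive_tool", "kwargs": {"motion": [0, 0, 0, 0, 0, 0, 0, 0, 0, 0, 0, 0, 0, 0, 0, 0, 0, 0, 0, 0, 0, 0, 0, 0, 0, 0, 0, 0, 0, 0]}}

```text
time_s: 22.42
tool_pos: [0.5866, 0.3205, 0.2178]
ee_rot: [0.759, 0.651, 0.001, -0.001]
wrist_force: [-10.0, -0.1, 6.6]
opening: 0.257
grasp_force: 15.0
```

Request:
{"fn": "drive_tool", "kwargs": {"motion": [-0.004, 0, 0, 0, 0, 0, -0.008, 0, 0, 0, 0, 0, -0.013, 0, 0, 0, 0, 0, -0.018, 0, 0, 0, 0, 0, -0.0215, 0, 0, 0, 0, 0]}}

```text
time_s: 23.05
tool_pos: [0.5832, 0.2996, 0.2179]
ee_rot: [0.759, 0.651, 0.002, -0.001]
wrist_force: [-8.9, 4.2, 6.1]
opening: 0.255
grasp_force: 15.0
```

Request:
{"fn": "drive_tool", "kwargs": {"motion": [0, 0, 0, 0, 0, 0, 0, 0, 0, 0, 0, 0, 0, 0, 0, 0, 0, 0]}}

```text
time_s: 23.42
tool_pos: [0.5832, 0.2994, 0.2179]
ee_rot: [0.759, 0.651, 0.001, -0.001]
wrist_force: [-8.8, 0.9, 7.6]
opening: 0.257
grasp_force: 15.0
```

Request:
{"fn": "drive_tool", "kwargs": {"motion": [0, 0, 0, 0, 0, 0, 0, 0, 0, 0, 0, 0, 0, 0, 0, 0, 0, 0, 0, 0, 0, 0, 0, 0, 0, 0, 0, 0, 0, 0], "grip": -1}}

```text
time_s: 24.05
tool_pos: [0.5847, 0.2987, 0.2179]
ee_rot: [0.759, 0.651, 0.003, 0.001]
wrist_force: [-0.7, -0.4, -0.5]
opening: 0.745
grasp_force: 0.0
```

Request:
{"fn": "drive_tool", "kwargs": {"motion": [0, 0, -0.02, 0, 0, 0, 0, 0, -0.07, 0, 0, 0, 0, 0, -0.13, 0, 0, 0, 0, 0, -0.185, 0, 0, 0, 0, 0, -0.185, 0, 0, 0]}}

```text
time_s: 24.68
tool_pos: [0.5848, 0.2987, 0.4124]
ee_rot: [0.759, 0.651, 0.009, 0.003]
wrist_force: [-0.1, 1.3, -0.5]
opening: 0.997
grasp_force: 0.0
```

Request:
{"fn": "drive_tool", "kwargs": {"motion": [-0.05, 0, 0, 0, 0, 0, -0.1, 0, 0, 0, 0, 0, -0.1, 0, 0, 0, 0, 0, -0.1, 0, 0, 0, 0, 0]}}

```text
time_s: 25.18
tool_pos: [0.5683, 0.1994, 0.4029]
ee_rot: [0.759, 0.651, 0.003, 0.001]
wrist_force: [1.0, -0.0, -0.7]
opening: 1.002
grasp_force: 0.0
```

```bash
python3 - <<'E'
from m import *
o=bot.get_obs();p,q=o['tool_pos'],o['ee_rot'];print(p,q,o['dq'].round(3))
w=save('wrist','w7.png');s=save('side','side7.png');w=w[:,:,::-1].copy()
t=save('top','top7.png')
for A,c,r in blobs(w,(0,120,60),(8,255,255),50,(240,40,320,150)): print('red',A,r); uc=int(r[0][0])
for v in range(int(r[0][1])-14,175): print(v,w[v,uc-5:uc+5].mean(0).round().astype(int),w[v,uc+8:uc+16].mean(0).round().astype(int))
cv2.imwrite('pics/c7.png',np.hstack([cv2.resize(w[40:200,220:340],(375,500),interpolation=2),cv2.resize(s[220:330,210:330],(400,500),interpolation=2)[:,:,::-1]]))
E
```

```text
[0.56833311 0.19942348 0.40289542] [7.59357136e-01 6.50666040e-01 3.18290357e-03 5.60660752e-04] [ 0.021  0.015 -0.016  0.    -0.003  0.001]
red 365 ((272.5, 98.5), (15.0, 23.0), 90.0)
84 [111 128 140] [151 196 214]
85 [112 129 141] [150 195 214]
86 [111 128 141] [150 195 214]
87 [111 128 140] [150 195 214]
88 [113 130 141] [151 196 214]
89 [114 132 136] [148 193 209]
90 [ 90 105 148] [135 177 199]
91 [ 62  70 233] [107 136 225]
92 [ 62  68 235] [104 128 230]
93 [ 64  70 232] [105 130 229]
94 [ 65  71 232] [105 130 229]
95 [ 65  71 232] [105 130 229]
96 [ 65  71 232] [106 130 229]
97 [ 64  70 232] [105 130 229]
98 [ 64  70 232] [105 130 229]
99 [ 64  71 232] [105 130 228]
100 [ 65  71 232] [104 129 229]
101 [ 64  71 232] [105 129 229]
102 [ 65  71 234] [105 129 230]
103 [ 64  71 236] [104 128 230]
104 [ 46  51 200] [ 98 123 209]
105 [ 22  24 142] [ 97 123 179]
106 [ 44  54 144] [117 154 192]
107 [129 150 163] [163 211 224]
108 [156 179 179] [178 226 235]
109 [154 175 179] [176 224 234]
110 [152 174 179] [176 224 234]
111 [152 173 179] [177 225 234]
112 [152 173 178] [178 225 234]
113
[... 1199 characters left out ...]
61 60]
152 [65 62 60] [65 61 60]
153 [65 61 60] [65 61 60]
154 [65 61 61] [66 62 61]
155 [65 61 61] [66 61 62]
156 [66 61 60] [64 61 60]
157 [64 58 56] [64 60 57]
158 [63 58 55] [63 58 57]
159 [104 132 139] [ 98 124 138]
160 [179 230 242] [168 218 241]
161 [179 228 239] [169 217 239]
162 [177 224 235] [167 214 235]
163 [176 224 235] [166 213 234]
164 [177 224 235] [167 213 234]
165 [176 224 235] [168 214 234]
166 [176 224 235] [168 215 234]
167 [176 224 235] [167 214 234]
168 [177 224 235] [167 214 234]
169 [181 229 235] [168 216 234]
170 [190 238 235] [178 225 235]
171 [190 238 235] [179 228 235]
172 [190 238 235] [179 227 235]
173 [190 238 235] [179 227 235]
174 [190 238 235] [178 227 235]
```

View pics/c7.png

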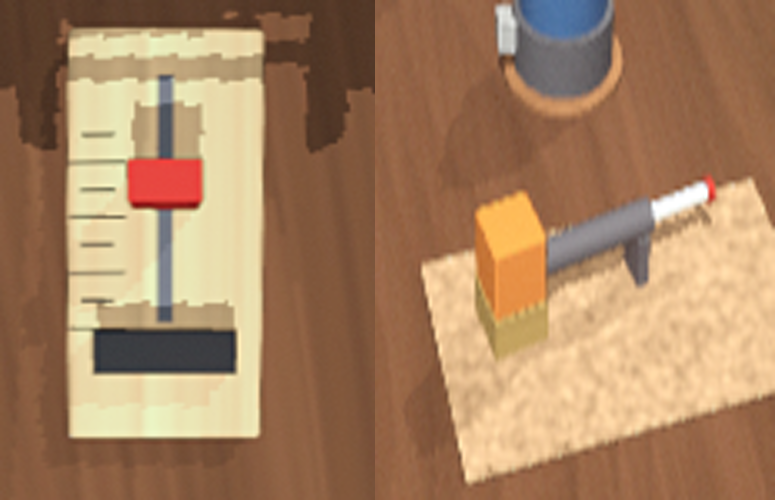

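The crop's ticks run from zero at row 328, at 28 px per 10 mm. The pointer's near face at row 208 gives a gap of about 43 mm, which matches the rod. The gauge is standing on the mat and the arm is clear, so I'm handing in.

```bash
python3 -c "
from workcell import bot
print(bot.hand_in())"
```

```text
the job is handed in; nothing more can be done
None
```

The job is handed in, with no verdict shown: I pressed the gauge on the valve at about 15 N, stood it back on the mat with about 43 mm of rod showing, and set the pointer gap to about 43 mm.

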